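# Close the relay tester and start it

## Robot

A 6-joint arm with a two-finger parallel gripper is mounted at the origin on the work surface. World frame = base frame: x ahead of the robot, y to its left, z up, the work surface at z = 0. Lengths are in m, angles in rad, forces in N, time in s.
With the tool pointing down it reaches from about 0.375 to 0.975 m from the base axis. Payload 3.8 kg.
Tool frame: the origin (TCP) lies at the very end of the fingers, on their centre line; the grasp point (between the pads) lies 19 mm behind it (bot.pinch_z is the distance from the TCP to the grasp point, in m); x points along the fingers, y is the direction in which the jaws open and shut, and the axes are right-handed (so a half turn about x gives the same grasp; the last joint's range is limited). The gripper opens to 85 mm and grips with 20 to 120 N. Pads are 22 mm wide; open, the fingers measure 114 mm over their backs; the gripper's body (76 mm by 85 mm) begins 54 mm behind the grasp point. The pads swing forward as they close: fully open they stand 13 mm farther back than shut.
Start: joints at [1.235, 0.264, 1.604, -0, 1.274, -0.037], TCP at [0.199, 0.645, 0.231] pointing down, gripper open.
Joint ranges: [-2.63, 2.63], [-0.94, 2.18], [0.31, 2.57], [-1.31, 4.45], [0, 2.66], [-2.55, 2.55]. Speed limits (rad/s): [2.57, 2.57, 3.14, 3.14, 3.14, 3.14].

## Interface

Orientations are given as a rotation vector (axis times angle).
In Python, from workcell import monitor, imaging, finish_job, bot gives the robot as it stands.
- The arm moves only by the tool jog_arm, never from a script. Its argument "rows" is a list of rows, each a list of 7 numbers: the shift along the tool's x, y, z in m, then the turn, a rotation vector about the tool's x, y, z in rad, then the opening in per cent of the stroke, from 0 (shut) to 100 (fully open). A call has 1 to 20 rows; each row is the pose to reach, as a shift and turn from the pose measured when the call began, along the tool's axes at that moment; what a row does not reach only later rows make up. A row lasts 1/10 s, in which the tool goes at most 50 mm and 8.59 degrees, less where a joint would pass 70% of its speed; a pose out of reach is approached as far as the arm can. A call with a gripper value outside its range is refused whole. The fingers move at their own pace and stop on an object; "force" is the grip in N (left out, the last holds). Time passes only in rows, so rows that repeat a pose let the fingers close. It gives the time, the measured TCP pose, the force and the opening at its end, in the units of the state.
- monitor.read_state(): the state, without advancing time (a new reading comes with each control period).
- imaging.read_camera(name): name is "scene" or "top" or "wrist"; returns the picture (384x512x3 uint8, blue, green, red); there is no depth.
- imaging.camera_params(name): a dict with "fx", "fy", "cx", "cy" (pixels), "k1" (the pictures are not rectified: a ray, as slopes to the right and down, at radius r is drawn at 1 + k1 r^2 times it, then the intrinsics apply), "T" (4x4, takes a point from camera to world coordinates); the wrist camera has in their place "T_tool_cam" (4x4, takes a point from camera to tool coordinates, whose origin is the TCP and whose axes are the tool frame's). Camera axes: x right, y down, z forward; pixel columns grow to the right and rows downward; lengths in m; the calibration is good to about 2 mm. A picture is of the moment at which its call begins: read the wrist's pose just before it. camera_params takes no time and is no camera call.
- finish_job(): hands the job in, once; it reports no verdict.
The state is a dict: "time": time; "q": joint angles; "joint_vel": joint speeds; "joint_torque": joint torques, N m; "tool_pos": TCP position; "tcp_rot": TCP orientation; "wrist_force": force on the tool from outside, world axes, zero at the start; "torque": the same for the moment, N m; "width": opening from 0.0 (shut) to 1.0 (fully open).
Only numpy, scipy, OpenCV 4.12 (cv2) and the standard library are available. Lean on these libraries where they do the work, as an engineer would, in place of code of your own. Each camera call takes 0.05 s, during which the arm holds its last target. There are 200 camera calls.

## Task

Get the relay test station running: push the orange-nosed carriage, with the contactor standing in its nest, fully home into the hood; then push the yellow guard fully shut across the mouth by its red tab; then press the green start button all the way down and let it go. Only push with the fingertips: do not lift the contactor out or tip it, do not press the other buttons, and leave the other things on the bench where they are.

Things in the scene. Friction and masses are not known exactly. Their poses are not given: they have to be found in the camera images.
- station: Fixed relay tester, on the left or right half of the table (button box on the other): aluminium plate 300 x 280 x 10 mm carrying a hood 130 mm deep, 118 wide, clear roof, top at 79 mm. Origin: centre of the plate's underside. +x from the hood's open mouth to its back (away from the robot within 0.2 rad), +y left, z up. Hood and carriage centre line y = -50 mm, mouth at x = +5 mm
- carriage (a joint): How far the loading carriage has been pushed in, m: 0 = pulled out (the start), 0.090 = fully home in the hood (hard stop). It slides along the station's x (home is towards +x) with about 2.5 N friction plus 10 N per m/s and stays where it is left
- nose_face (a point): Centre of the robot-side face of the carriage's upright orange nose plate: push it towards the station's +x. Axes as the station's; 50 mm above the table. Plate 80 mm wide, 8 mm thick, from 16 to 64 mm above the table. At home this point lies at station x = -10 mm, behind the guard's plane
- nest (a point): Centre of the floor of the square black nest (rim 12 mm high) on the carriage, 22 mm above the table; axes as the station's
- contactor: Loose white contactor (switch relay), 44 x 44 x 42 mm, 0.2 to 0.35 kg, standing upright in the nest on the carriage with 3 mm play. Origin: centre of its underside
- guard (a joint): How far the yellow sliding guard stands open, m: 0 = fully shut across the hood's mouth (hard stop), starts 0.105 to 0.125, at most 0.13. Slides along the station's y: open is +y (left), push it towards -y to shut. About 2 N friction plus 8 N per m/s; stays where it is left. Open, it leaves the carriage's way free
- tab_face (a point): Centre of the left (+y) face of the red push tab on the guard's left edge: push it towards the station's -y. Axes as the station's; 50 mm above the table. Tab: 8 mm thick, station x = -56 to -18 mm (this point -37), 15 to 80 mm above the table. Shut, it lies at station y = +6 mm. The guard plate, 112 mm wide and 8 thick, runs right from the tab at x = -26 to -18 mm
- panel: Fixed orange and black push-button box, 75 x 230 x 60 mm, long side along its own y, with a row of four round buttons on its flat top, 52 mm apart, in any order. Origin: centre of its underside; yaw within 0.2 rad of the world's
- start_top (a point): Centre of the top face of the green start push button, 30 mm diameter, about 82 mm above the table, standing 10 mm out of a round steel collar of 46 mm diameter. It is pressed straight down; it moves with the button
- start (a joint): Travel of that green start button, m: 0 = released, 0.006 = fully down (a spring, 1.5 N to start moving, 5 N fully down; it returns by itself)
- stop_top (a point): Centre of the top face of the red stop push button, 30 mm diameter, about 82 mm above the table, standing 10 mm out of a round steel collar of 46 mm diameter. It is pressed straight down; it moves with the button
- stop (a joint): Travel of that red stop button, m: 0 = released, 0.006 = fully down (a spring, 1.5 N to start moving, 5 N fully down; it returns by itself)
- amber1_top (a point): Centre of the top face of a yellow push button, 30 mm diameter, about 82 mm above the table, standing 10 mm out of a round steel collar of 46 mm diameter. It is pressed straight down; it moves with the button
- amber1 (a joint): Travel of that yellow button, m: 0 = released, 0.006 = fully down (a spring, 1.5 N to start moving, 5 N fully down; it returns by itself)
- amber2_top (a point): Centre of the top face of a yellow push button, 30 mm diameter, about 82 mm above the table, standing 10 mm out of a round steel collar of 46 mm diameter. It is pressed straight down; it moves with the button
- amber2 (a joint): Travel of that yellow button, m: 0 = released, 0.006 = fully down (a spring, 1.5 N to start moving, 5 N fully down; it returns by itself)
- spare_relay: Bystander, leave it alone: loose blue relay, 30 x 40 x 45 mm, standing on the station's base plate left of the hood. Origin: centre of its underside
- terminals: Bystander, leave it alone: loose black terminal block, 24 x 110 x 24 mm, lying behind the button box. Origin: centre of its underside
- screwdriver: Bystander, leave it alone: loose screwdriver, yellow handle, 190 mm long, 26 mm thick. Origin: centre of its underside
- marker: Bystander, leave it alone: loose blue marker, 100 mm long, 15 mm thick, lying in front of the button box. Origin: centre of its underside
- multimeter: Bystander, leave it alone: loose yellow multimeter, 80 x 150 x 42 mm, lying at the right of the bench. Origin: centre of its underside
- tape: Bystander, leave it alone: loose blue roll of tape, 90 mm diameter, 18 mm high. Origin: centre of its underside
- jar: Bystander, leave it alone: loose jar with a red cap, 66 mm diameter, 80 mm high. Origin: centre of its underside

How it is judged:
By the outcome, as a careful person would: the job done as asked, in the order asked, and still so for the second after the job is handed in, with the robot touching nothing.
It also fails if it takes over 51 s, if anything falls off the work surface, if the arm or the gripper's body presses on something with over 40 N, if the wrist force passes 120 N, or if a joint passes its speed limit or range.

## Working session

There is one attempt and no reset: what is moved stays moved. The work goes in short steps, Python scripts to look and compute and a tool call to move; the robot and the scene stay as the last step left them, time stands still between calls to the robot, and variables do not carry over. Pictures are saved under pics/ and viewed, about 8 in all and at most 12, crops included, and the job is handed in when it is done.

Besides the shell and the picture viewer there is one more tool, called after "Request:" as name(argument=value, ...) on one line, values as JSON. jog_arm: Moves the arm, as the interface text tells. Its arguments: {"type":"object","properties":{"rows":{"type":"array","items":{"type":"array","items":{"type":"number"}}},"force":{"type":"number"}},"required":["rows"]}

```bash
mkdir -p pics; ls; python3 - <<'E'
from workcell import monitor, imaging
import cv2, numpy as np
for n in ("scene","top"):
    cv2.imwrite(f"pics/{n}0.png", imaging.read_camera(n))
    p=imaging.camera_params(n); print(n,{k:(np.round(v,4).tolist()) for k,v in p.items()})
print(imaging.camera_params("wrist"))
print(monitor.read_state())
E
```

```text
pics
scene {'fx': 351.2501, 'fy': 351.2501, 'cx': 253.0436, 'cy': 189.4697, 'k1': 0.0163, 'T': [[-0.4234, 0.5422, -0.7257, 1.4414], [0.9059, 0.254, -0.3387, 0.4383], [0.0007, -0.8009, -0.5988, 0.8537], [0.0, 0.0, 0.0, 1.0]]}
top {'fx': 384.2311, 'fy': 384.2311, 'cx': 248.4518, 'cy': 191.7389, 'k1': -0.0245, 'T': [[-0.0761, -0.9732, 0.2169, 0.2347], [-0.9971, 0.0743, -0.0164, 0.0198], [-0.0002, -0.2175, -0.9761, 1.2635], [0.0, 0.0, 0.0, 1.0]]}
{'fx': 274.58653802703327, 'fy': 274.58653802703327, 'cx': 255.51896690052462, 'cy': 190.90599669536988, 'k1': -0.008977358357553351, 'T_tool_cam': array([[-1.57326979e-03, -2.70443220e-01,  9.62734641e-01,
        -1.41864995e-01],
       [ 9.99998691e-01, -6.22775144e-05,  1.61667103e-03,
        -2.09712654e-04],
       [-3.77260998e-04,  9.62735925e-01,  2.70442964e-01,
        -6.82379140e-02],
       [ 0.00000000e+00,  0.00000000e+00,  0.00000000e+00,
         1.00000000e+00]])}
{'time': 0.1, 'q': array([ 1.23512110e+00,  2.64739492e-01,  1.60526118e+00, -3.29105837e-06,
        1.27371891e+00, -3.69404754e-02]), 'joint_vel': array([ 0.00090319, -0.00317837, -0.0036514 , -0.00360438, -0.0005686 ,
        0.00015471]), 'joint_torque': array([-7.30283627e-04, -5.16712904e+01, -3.68586838e+01, -8.16116540e-05,
        6.46748915e-03,  2.25232398e-06]), 'tool_pos': array([0.19846517, 0.6444535 , 0.23003216]), 'tcp_rot': array([ 0.23283264,  1.55844035, -0.23612691]), 'wrist_force': array([ 0.22166695, -0.02296826,  0.16256107]), 'torque': array([ 0.02510955, -0.01073329, -0.0346678 ]), 'width': 1.0002212613710708}
```

View pics/top0.png

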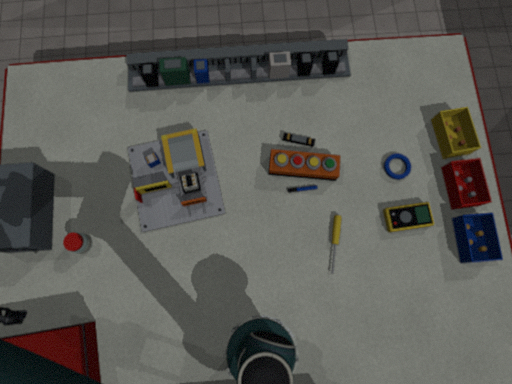

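View pics/scene0.png

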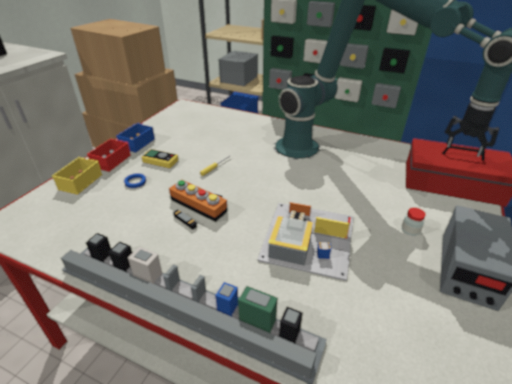

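The top view shows the station at about (175,180) and the button box at (305,165) with green at its right end (330,164). The scene view agrees. I'll zoom in for accurate pixels.

```bash
cat > h.py <<'E'
import numpy as np, cv2
from workcell import monitor, imaging
from scipy.spatial.transform import Rotation as R
def cam(n):
    p=imaging.camera_params(n)
    if n=="wrist":
        s=monitor.read_state(); T=np.eye(4); T[:3,:3]=R.from_rotvec(s["tcp_rot"]).as_matrix(); T[:3,3]=s["tool_pos"]
        p["T"]=T@p["T_tool_cam"]
    return p
def ray(p,u,v):
    d=np.array([(u-p["cx"])/p["fx"],(v-p["cy"])/p["fy"]]); x=d.copy()
    for _ in range(10): x=d/(1+p["k1"]*(x@x))
    return p["T"][:3,:3]@np.r_[x,1], p["T"][:3,3]
def at(p,u,v,z):
    d,o=ray(p,u,v); return o+d*(z-o[2])/d[2]
def proj(p,X):
    c=np.linalg.inv(p["T"])@np.r_[X,1]; x=c[:2]/c[2]; x=x*(1+p["k1"]*(x@x))
    return np.array([p["cx"]+p["fx"]*x[0],p["cy"]+p["fy"]*x[1]])
def tool(dw,s=None):
    s=s or monitor.read_state(); return R.from_rotvec(s["tcp_rot"]).as_matrix().T@np.array(dw)
E
python3 - <<'E'
from h import *
p=cam("top")
for q in [(128,148),(207,130),(224,213),(146,230)]: print(q,at(p,*q,.01).round(4))
for q in [(281,159),(297,160.5),(313,162),(329,163.5)]: print(q,at(p,*q,.082).round(4))
i=cv2.imread("pics/top0.png")[120:240,120:350]
cv2.imwrite("pics/z.png",cv2.resize(i,None,fx=3.4,fy=3.4,interpolation=cv2.INTER_CUBIC))
E
```

```text
(128, 148) [0.6984 0.4001 0.01  ]
(207, 130) [0.743  0.1255 0.01  ]
(224, 213) [0.4476 0.0848 0.01  ]
(146, 230) [0.4107 0.3432 0.01  ]
(281, 159) [ 0.5967 -0.1125  0.082 ]
(297, 160.5) [ 0.5878 -0.1632  0.082 ]
(313, 162) [ 0.5789 -0.214   0.082 ]
(329, 163.5) [ 0.57   -0.2646  0.082 ]
```

View pics/z.png

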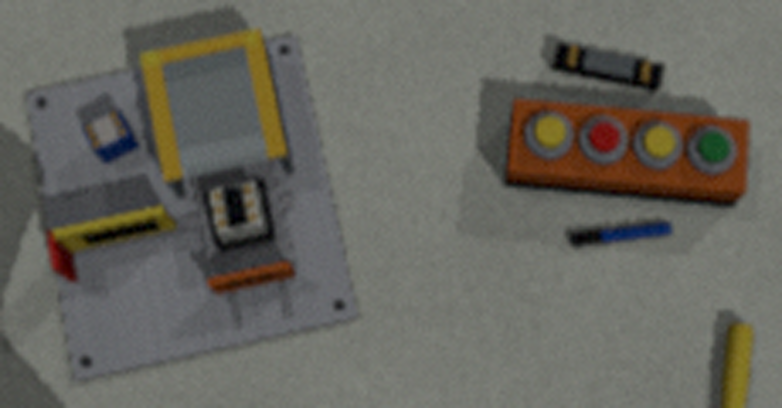

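```bash
cat >> h.py <<'E'
def fit(p):
    from scipy.optimize import least_squares
    f=lambda x,y:(120+(x+.5)/3.4-.5,120+(y+.5)/3.4-.5)
    W=np.array([at(p,*f(*q),.01)[:2] for q in [(28,90),(298,36),(357,317),(75,380)]])
    # order: TL=+x+y, TR=+x-y, BR=-x-y, BL=-x+y
    return W,f
E
python3 - <<'E'
from h import *
from scipy.optimize import least_squares
p=cam("top"); W,f=fit(p); print(W.round(4))
L=np.array([(.15,.14),(.15,-.14),(-.15,-.14),(-.15,.14)])
rot=lambda a:np.array([[np.cos(a),-np.sin(a)],[np.sin(a),np.cos(a)]])
r=least_squares(lambda v:(L@rot(v[2]).T+v[:2]-W).ravel(),[.57,.24,0]); print("station",r.x.round(4),"res",r.fun.round(4))
S=lambda x,y,z:np.r_[rot(r.x[2])@[x,y]+r.x[:2],z]
# predicted features back in the zoom for check
for n,q in dict(noseTop=S(-.096,-.05,.064),noseL=S(-.096,-.01,.064),hoodTopFL=S(.005,.009,.079),hoodBR=S(.135,-.109,.079),tabtop=S(-.037,.117,.08)).items():
    u=proj(p,q); print(n,q.round(4),((u-120+.5)*3.4-.5).round(1))
for q in [(550,132),(605,136),(659,144),(714,147)]: print(q,at(p,*f(*q),.082).round(4))
for n in [("nose",S(-.1,-.05,.04)),("nosehome",S(-.01,-.05,.04)),("tab",S(-.037,.121,.04)),("tabshut",S(-.037,.006,.04))]: print(n)
s=monitor.read_state(); print(R.from_rotvec(s["tcp_rot"]).as_matrix().round(3))
E
```

```text
[[0.7052 0.4005]
 [0.742  0.1245]
 [0.4478 0.0826]
 [0.4071 0.3574]]
station [0.5755 0.2412 0.1413] res [-0.0009  0.0005  0.0017 -0.0008 -0.0011 -0.0011  0.0003  0.0013]
noseTop [0.4875 0.1782 0.064 ] [249.  273.4]
noseL [0.4819 0.2178 0.064 ] [207.  282.5]
hoodTopFL [0.5792 0.2509 0.079 ] [165.3 180.7]
hoodBR [0.7245 0.1523 0.079 ] [262.7  28.4]
tabtop [0.5224 0.3519 0.08  ] [ 58.5 247.3]
(550, 132) [ 0.5983 -0.114   0.082 ]
(605, 136) [ 0.5905 -0.1654  0.082 ]
(659, 144) [ 0.5788 -0.2155  0.082 ]
(714, 147) [ 0.5719 -0.267   0.082 ]
('nose', array([0.48357084, 0.17766526, 0.04      ]))
('nosehome', array([0.57267442, 0.19033621, 0.04      ]))
('tab', array([0.52186855, 0.35583172, 0.04      ]))
('tabshut', array([0.5380592 , 0.24197715, 0.04      ]))
[[-0.001  0.294  0.956]
 [-0.002  0.956 -0.294]
 [-1.    -0.002 -0.   ]]
```

The rigid fit leaves about 1.5 mm residual. The predicted nose, hood and tab pixels all match the picture, so I'll move above the pre-nose point with fingers shut and aligned to the station.

Request:
jog_arm(rows=[[0,-0.377,0.378,-0.44,0,0,0],[0,-0.377,0.378,-0.44,0,0,0],[0,-0.377,0.378,-0.44,0,0,0],[0,-0.377,0.378,-0.44,0,0,0],[0,-0.377,0.378,-0.44,0,0,0],[0,-0.377,0.378,-0.44,0,0,0],[0,-0.377,0.378,-0.44,0,0,0],[0,-0.377,0.378,-0.44,0,0,0],[0,-0.377,0.378,-0.44,0,0,0],[0,-0.377,0.378,-0.44,0,0,0],[0,-0.377,0.378,-0.44,0,0,0],[0,-0.377,0.378,-0.44,0,0,0],[0,-0.377,0.378,-0.44,0,0,0],[0,-0.377,0.378,-0.44,0,0,0],[0,-0.377,0.378,-0.44,0,0,0],[0,-0.377,0.378,-0.44,0,0,0],[0,-0.377,0.378,-0.44,0,0,0],[0,-0.377,0.378,-0.44,0,0,0]])

```text
time: 1.9
tool_pos: [0.4486, 0.1734, 0.2308]
tcp_rot: [-0.113, 1.569, 0.11]
wrist_force: [0.3, 0.3, -0.6]
width: 0.001
```

```bash
cat >> h.py <<'E'
SP=np.array([.5755,.2412,.1413])
def S(x,y,z):
    c,s=np.cos(SP[2]),np.sin(SP[2]); return np.array([SP[0]+c*x-s*y,SP[1]+s*x+c*y,z])
def st():
    s=monitor.read_state(); c,n=np.cos(SP[2]),np.sin(SP[2]); d=s["tool_pos"][:2]-SP[:2]; r=R.from_rotvec(s["tcp_rot"]).as_matrix()
    print("t",s["time"],"TCP world",s["tool_pos"].round(4),"station",(c*d[0]+n*d[1]).round(4),(-n*d[0]+c*d[1]).round(4),"F",s["wrist_force"].round(1),"w",round(s["width"],3),"yawz",np.arctan2(r[1,2],r[0,2]).round(4),"xdir",r[:,0].round(3))
E
python3 - <<'E'
from h import *
st(); p=cam("wrist"); i=imaging.read_camera("wrist")
for n,q in dict(nose=S(-.1,-.05,.064),noseL=S(-.1,-.01,.064),noseR=S(-.1,-.09,.064),platecorner=S(-.15,-.14,.01),hoodFL=S(.005,.009,.079),hoodFR=S(.005,-.109,.079),tab=S(-.037,.121,.08)).items():
    u=proj(p,q); print(n,u.round(1))
    if 0<=u[0]<512 and 0<=u[1]<384: cv2.drawMarker(i,tuple(int(round(a)) for a in u),(255,0,255),cv2.MARKER_CROSS,10,1)
cv2.imwrite("pics/w1.png",cv2.resize(i,None,fx=1.5,fy=1.5))
E
```

```text
t 1.9 TCP world [0.4486 0.1734 0.2308] station -0.1352 -0.0492 F [ 0.3  0.3 -0.6] w 0.001 yawz 0.1423 xdir [-0.001 -0.002 -1.   ]
nose [254.9 204.5]
noseL [288.7 204.6]
noseR [221.2 204.5]
platecorner [187.2 155.7]
hoodFL [302.5 289. ]
hoodFR [207.1 288.9]
tab [398.1 259. ]
```

View pics/w1.png

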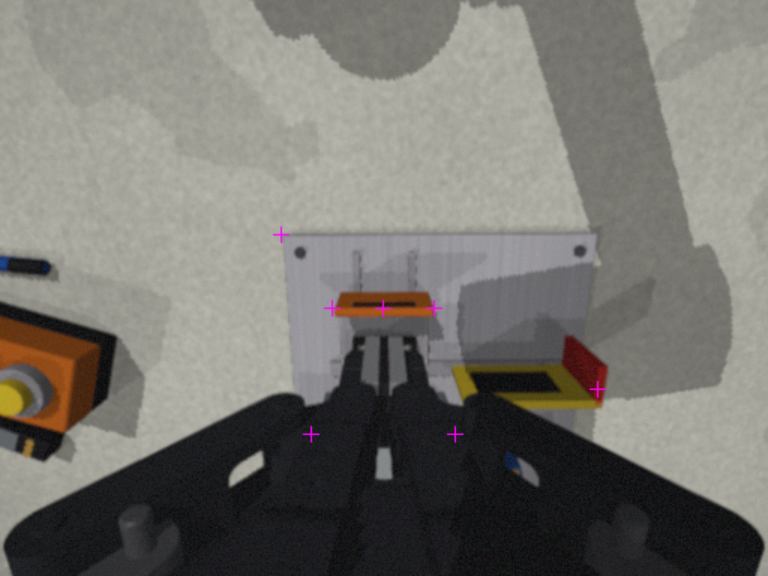

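The markers land on the orange nose's top edge at (383,308), and the fingers are centred on it. The tab is about 5 mm further out than the marker, so the guard stands about 0.12 open. I'll descend and start a slow push.

Request:
jog_arm(rows=[[0.05,0,0,0,0,0,0],[0.1,0,0,0,0,0,0],[0.15,0,0,0,0,0,0],[0.188,0,0,0,0,0,0],[0.19,0,0,0,0,0,0],[0.19,0,0,0,0,0,0],[0.19,0,0.01,0,0,0,0],[0.19,0,0.015,0,0,0,0],[0.19,0,0.02,0,0,0,0],[0.19,0,0.023,0,0,0,0],[0.19,0,0.026,0,0,0,0],[0.19,0,0.029,0,0,0,0],[0.19,0,0.033,0,0,0,0],[0.19,0,0.038,0,0,0,0],[0.19,0,0.044,0,0,0,0],[0.19,0,0.05,0,0,0,0]])

```text
time: 3.55
tool_pos: [0.4981, 0.1801, 0.0406]
tcp_rot: [-0.113, 1.569, 0.11]
wrist_force: [-3.0, 1.0, 1.2]
width: -0.0
```

```bash
python3 - <<'E'
from h import *
st()
E
```

```text
t 3.55 TCP world [0.4981 0.1801 0.0406] station -0.0852 -0.0495 F [-3.   1.   1.2] w -0.0 yawz 0.142 xdir [-0.001 -0.002 -1.   ]
```

Request:
jog_arm(rows=[[0,0,0.006,0,0,0,0],[0,0,0.012,0,0,0,0],[0,0,0.018,0,0,0,0],[0,0,0.024,0,0,0,0],[0,0,0.03,0,0,0,0],[0,0,0.036,0,0,0,0],[0,0,0.042,0,0,0,0],[0,0,0.047,0,0,0,0],[0,0,0.051,0,0,0,0],[0,0,0.054,0,0,0,0],[0,0,0.056,0,0,0,0],[0,0,0.058,0,0,0,0]])

```text
time: 4.75
tool_pos: [0.5556, 0.1883, 0.0404]
tcp_rot: [-0.113, 1.57, 0.11]
wrist_force: [-3.7, 0.4, -0.3]
width: 0.0
```

Request:
jog_arm(rows=[[0,0,0.001,0,0,0,0],[0,0,0.002,0,0,0,0],[0,0,0.003,0,0,0,0],[0,0,0.004,0,0,0,0]])

```text
time: 5.15
tool_pos: [0.5596, 0.1889, 0.0404]
tcp_rot: [-0.113, 1.57, 0.11]
wrist_force: [-3.0, 1.9, 0.6]
width: 0.001
```

Request:
jog_arm(rows=[[0,0,0.001,0,0,0,0],[0,0,0.002,0,0,0,0]])

```text
time: 5.35
tool_pos: [0.5616, 0.1892, 0.0404]
tcp_rot: [-0.113, 1.57, 0.11]
wrist_force: [-2.6, 1.2, 0.9]
width: 0.0
```

```bash
python3 - <<'E'
from h import *
st()
E
```

```text
t 5.35 TCP world [0.5616 0.1892 0.0404] station -0.0211 -0.0495 F [-2.6  1.2  0.9] w 0.0 yawz 0.142 xdir [-0.001 -0.002 -1.   ]
```

Not at the stop yet, since the force is still only friction. I'll continue in 1 mm steps.

Request:
jog_arm(rows=[[0,0,0.001,0,0,0,0],[0,0,0.002,0,0,0,0]])

```text
time: 5.55
tool_pos: [0.5621, 0.1893, 0.0404]
tcp_rot: [-0.113, 1.573, 0.11]
wrist_force: [-9.3, 1.3, 6.9]
width: -0.003
```

Request:
jog_arm(rows=[[0,0,0.001,0,0,0,0],[0,0,0.002,0,0,0,0]])

```text
time: 5.75
tool_pos: [0.562, 0.1893, 0.0404]
tcp_rot: [-0.114, 1.578, 0.109]
wrist_force: [-11.9, 0.5, 8.6]
width: -0.0
```

Request:
jog_arm(rows=[[0,0,0.001,0,0,0,0],[0,0,0.0015,0,0,0,0]])

```text
time: 5.95
tool_pos: [0.562, 0.1892, 0.0404]
tcp_rot: [-0.114, 1.581, 0.109]
wrist_force: [-9.7, 0.6, 6.9]
width: -0.0
```

The force rose to about 12 N with no further motion at station x -0.0206 (expected -0.021), so the carriage is home. Next I'll retract, rise and cross to the left of the tab.

Request:
jog_arm(rows=[[0,0,-0.02,0,0,0,0],[0,0,-0.05,0,0,0,0],[0,0,-0.06,0,0,0,0],[-0.05,0,-0.06,0,0,0,0],[-0.1,0,-0.06,0,0,0,0],[-0.13,0,-0.06,0,0,0,0],[-0.13,0.05,-0.05,0,0,0,0],[-0.13,0.1,-0.04,0,0,0,0],[-0.13,0.15,-0.03,0,0,0,0],[-0.13,0.2,-0.02,0,0,0,0],[-0.13,0.225,-0.017,0,0,0,0],[-0.13,0.225,-0.017,0,0,0,0],[-0.13,0.225,-0.017,0,0,0,0]])

```text
time: 7.25
tool_pos: [0.5157, 0.4106, 0.17]
tcp_rot: [-0.116, 1.58, 0.11]
wrist_force: [-0.2, -0.8, -0.6]
width: -0.002
```

```bash
python3 - <<'E'
from h import *
st(); p=cam("wrist"); i=imaging.read_camera("wrist")
for n,q in dict(tabN=S(-.056,.127,.08),tabF=S(-.018,.127,.08),nose=S(-.01,-.05,.064),hoodFL=S(.005,.009,.079)).items():
    u=proj(p,q); print(n,u.round(1))
    if 0<=u[0]<512 and 0<=u[1]<384: cv2.drawMarker(i,tuple(int(round(a)) for a in u),(255,0,255),cv2.MARKER_CROSS,10,1)
cv2.imwrite("pics/w2.png",cv2.resize(i,None,fx=1.5,fy=1.5))
E
```

```text
t 7.25 TCP world [0.5157 0.4106 0.17  ] station -0.0354 0.1762 F [-0.2 -0.8 -0.6] w -0.002 yawz 0.1433 xdir [-0.012 -0.005 -1.   ]
tabN [198.8 172.3]
tabF [201.  213.9]
nose [ 22.1 215.5]
hoodFL [ 75.3 236.5]
```

View pics/w2.png

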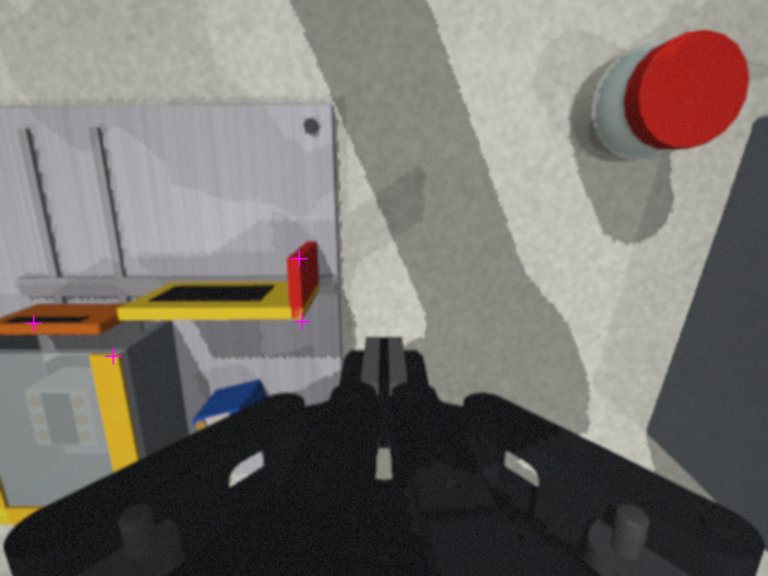

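The carriage is home, with the contactor upright under the clear roof at (60,405). The tab's left face is near y 0.128, where I predicted. I'll descend and push right.

Request:
jog_arm(rows=[[0.05,0,-0.001,0,0,0,0],[0.1,0,-0.001,0,0,0,0],[0.13,0,-0.001,0,0,0,0],[0.13,0,-0.001,0,0,0,0],[0.13,-0.008,-0.001,0,0,0,0],[0.13,-0.014,-0.001,0,0,0,0],[0.13,-0.019,-0.001,0,0,0,0],[0.13,-0.023,-0.001,0,0,0,0],[0.13,-0.027,-0.001,0,0,0,0],[0.13,-0.031,-0.001,0,0,0,0],[0.13,-0.035,-0.001,0,0,0,0],[0.13,-0.041,-0.001,0,0,0,0],[0.13,-0.047,-0.001,0,0,0,0],[0.13,-0.054,-0.001,0,0,0,0],[0.13,-0.061,-0.001,0,0,0,0]])

```text
time: 8.8
tool_pos: [0.5222, 0.3483, 0.0407]
tcp_rot: [-0.115, 1.579, 0.109]
wrist_force: [0.5, 2.7, 3.1]
width: -0.002
```

```bash
python3 - <<'E'
from h import *
st()
E
```

```text
t 8.8 TCP world [0.5222 0.3483 0.0407] station -0.0377 0.1136 F [0.5 2.7 3.1] w -0.002 yawz 0.1423 xdir [-0.011 -0.004 -1.   ]
```

Request:
jog_arm(rows=[[0,-0.008,0,0,0,0,0],[0,-0.016,0,0,0,0,0],[0,-0.024,0,0,0,0,0],[0,-0.032,0,0,0,0,0],[0,-0.04,0,0,0,0,0],[0,-0.048,0,0,0,0,0],[0,-0.056,0,0,0,0,0],[0,-0.063,0,0,0,0,0],[0,-0.069,0,0,0,0,0],[0,-0.073,0,0,0,0,0],[0,-0.076,0,0,0,0,0],[0,-0.078,0,0,0,0,0]])

```text
time: 10.0
tool_pos: [0.5334, 0.2709, 0.0409]
tcp_rot: [-0.115, 1.579, 0.109]
wrist_force: [-0.0, 2.3, 1.0]
width: -0.0
```

Request:
jog_arm(rows=[[0,-0.002,0,0,0,0,0],[0,-0.004,0,0,0,0,0],[0,-0.005,0,0,0,0,0]])

```text
time: 10.3
tool_pos: [0.5341, 0.2659, 0.0409]
tcp_rot: [-0.115, 1.579, 0.109]
wrist_force: [2.0, 2.4, 2.0]
width: 0.003
```

Request:
jog_arm(rows=[[0,-0.001,0,0,0,0,0],[0,-0.003,0,0,0,0,0],[0,-0.004,0,0,0,0,0]])

```text
time: 10.6
tool_pos: [0.5346, 0.2618, 0.0409]
tcp_rot: [-0.115, 1.579, 0.109]
wrist_force: [1.8, 3.0, 1.2]
width: -0.001
```

Request:
jog_arm(rows=[[0,-0.001,0,0,0,0,0],[0,-0.002,0,0,0,0,0],[0,-0.003,0,0,0,0,0]])

```text
time: 10.9
tool_pos: [0.5351, 0.259, 0.041]
tcp_rot: [-0.114, 1.579, 0.109]
wrist_force: [1.8, 5.4, 3.1]
width: 0.004
```

```bash
python3 - <<'E'
from h import *
st()
E
```

```text
t 10.9 TCP world [0.5351 0.259  0.041 ] station -0.0375 0.0233 F [1.8 5.4 3.1] w 0.004 yawz 0.1421 xdir [-0.011 -0.004 -1.   ]
```

Request:
jog_arm(rows=[[0,-0.001,0,0,0,0,0],[0,-0.002,0,0,0,0,0]])

```text
time: 11.1
tool_pos: [0.5351, 0.2583, 0.0412]
tcp_rot: [-0.112, 1.579, 0.111]
wrist_force: [-0.2, 8.3, 4.1]
width: 0.002
```

Request:
jog_arm(rows=[[0,-0.001,0,0,0,0,0],[0,-0.002,0,0,0,0,0]])

```text
time: 11.3
tool_pos: [0.5351, 0.2579, 0.0415]
tcp_rot: [-0.109, 1.58, 0.112]
wrist_force: [-1.4, 9.9, 3.5]
width: -0.006
```

Request:
jog_arm(rows=[[0,-0.002,0,0,0,0,0],[0,-0.002,0,0,0,0,0]])

```text
time: 11.5
tool_pos: [0.535, 0.2574, 0.0419]
tcp_rot: [-0.107, 1.58, 0.114]
wrist_force: [-0.8, 7.7, 3.7]
width: 0.0
```

The guard has met its stop: the force climbs while the TCP stays at y ≈ 0.022, which is the 0.006 tab position plus the finger half width. I'll back off, rise and look.

Request:
jog_arm(rows=[[0,0.02,0,0,0,0,0],[0,0.05,0,0,0,0,0],[0,0.05,0,0,0,0,0],[-0.05,0.05,0,0,0,0,0],[-0.1,0.05,0,0,0,0,0],[-0.15,0.05,0,0,0,0,0],[-0.17,0.05,-0.02,0,0,0,0],[-0.17,0.0,-0.05,0,0,0,0],[-0.17,-0.03,-0.07,0,0,0,0],[-0.17,-0.03,-0.07,0,0,0,0],[-0.17,-0.03,-0.07,0,0,0,0]])

```text
time: 12.6
tool_pos: [0.4708, 0.2157, 0.2118]
tcp_rot: [-0.106, 1.582, 0.112]
wrist_force: [-0.1, -0.0, -0.5]
width: 0.002
```

```bash
python3 - <<'E'
from h import *
st(); p=cam("wrist"); i=imaging.read_camera("wrist")
for n,q in dict(tabN=S(-.056,.006,.08),gR=S(-.026,-.106,.08),hoodFL=S(.005,.009,.079)).items():
    u=proj(p,q); print(n,u.round(1))
    if 0<=u[0]<512 and 0<=u[1]<384: cv2.drawMarker(i,tuple(int(round(a)) for a in u),(255,0,255),cv2.MARKER_CROSS,10,1)
cv2.imwrite("pics/w3.png",cv2.resize(i,None,fx=1.5,fy=1.5))
print(R.from_rotvec(monitor.read_state()["tcp_rot"]).as_matrix().round(4))
E
```

```text
t 12.6 TCP world [0.4708 0.2157 0.2118] station -0.1072 -0.0105 F [-0.1 -0.  -0.5] w 0.002 yawz 0.1383 xdir [-0.014  0.003 -1.   ]
tabN [270.3 230.5]
gR [168.6 256.2]
hoodFL [272.3 279.8]
[[-0.013  -0.1385  0.9903]
 [ 0.0031  0.9903  0.1386]
 [-0.9999  0.0049 -0.0124]]
```

View pics/w3.png

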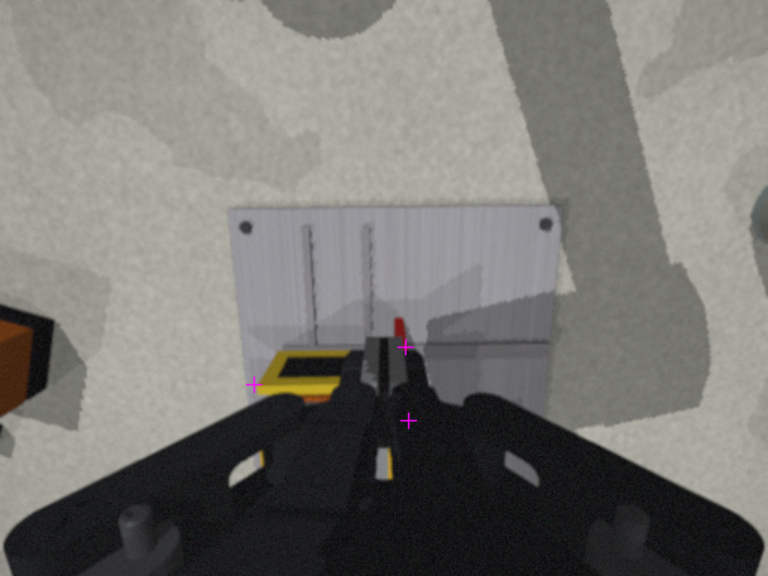

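The guard now stands across the mouth, with the tab at (400,325) and guard edge at (258,388), within about 2 px of the prediction. The force shows the stop as well. Now I'll move over the green button.

Request:
jog_arm(rows=[[0,-0.05,0.003,0,0,0,0],[0,-0.1,0.007,0,0,0,0],[0,-0.15,0.01,0,0,0,0],[0,-0.2,0.013,0,0,0,0],[0,-0.25,0.017,0,0,0,0],[0,-0.3,0.02,0,0,0,0],[0,-0.35,0.023,0,0,0,0],[0,-0.4,0.027,0,0,0,0],[0,-0.45,0.03,0,0,0,0],[0,-0.492,0.033,0,-0.012,0,0],[0.04,-0.492,0.033,0,-0.012,0,0],[0.04,-0.492,0.033,0,-0.012,0,0],[0.04,-0.492,0.033,0,-0.012,0,0],[0.04,-0.492,0.033,0,-0.012,0,0],[0.04,-0.492,0.033,0,-0.012,0,0]])

```text
time: 14.15
tool_pos: [0.5733, -0.2654, 0.1712]
tcp_rot: [-0.108, 1.566, 0.113]
wrist_force: [-0.5, 0.7, -0.0]
width: -0.002
```

```bash
python3 - <<'E'
from h import *
st(); p=cam("wrist"); i=imaging.read_camera("wrist"); t=imaging.read_camera("top")
g=np.array([.572,-.267,.082])
for q in (g,g+[.015,0,0],g-[.015,0,0],g+[0,.015,0],g-[0,.015,0]):
    u=proj(p,q); cv2.drawMarker(i,tuple(int(round(a)) for a in u),(255,0,255),cv2.MARKER_CROSS,6,1)
a=cv2.resize(i,None,fx=1.5,fy=1.5)
cv2.imwrite("pics/w4.png",a)
cv2.imwrite("pics/t4.png",cv2.resize(t[120:240,120:350],None,fx=3.4,fy=3.4,interpolation=cv2.INTER_CUBIC))
tp=cam("top")
for n,q in dict(tab=S(-.037,.006,.08),gR=S(-.022,-.106,.08)).items():print(n,((proj(tp,q)-119.5)*3.4-.5).round(1))
print(R.from_rotvec(monitor.read_state()["tcp_rot"]).as_matrix().round(4))
E
```

```text
t 14.15 TCP world [ 0.5733 -0.2654  0.1712] station -0.0736 -0.5012 F [-0.5  0.7 -0. ] w -0.002 yawz 0.1406 xdir [ 0.001  0.003 -1.   ]
tab [176.  222.2]
gR [290.7 182. ]
[[ 0.0013 -0.1399  0.9902]
 [ 0.0035  0.9902  0.1399]
 [-1.      0.0033  0.0018]]
```

View pics/w4.png

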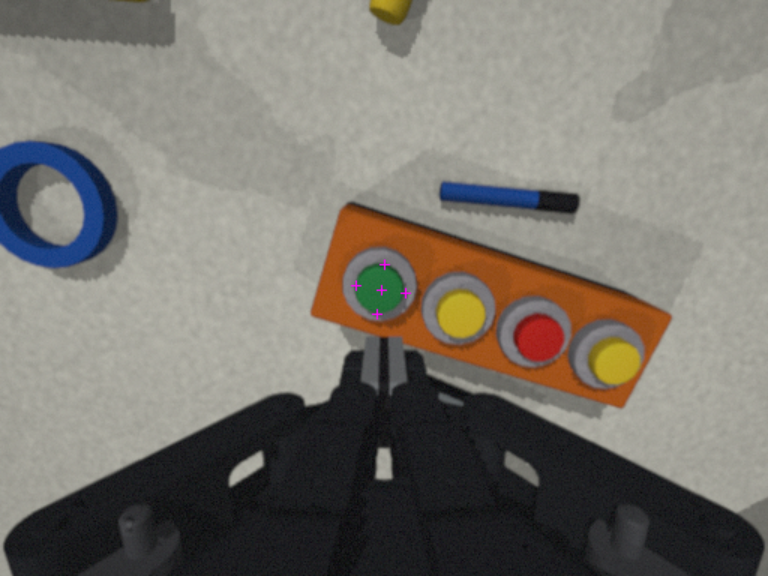

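View pics/t4.png

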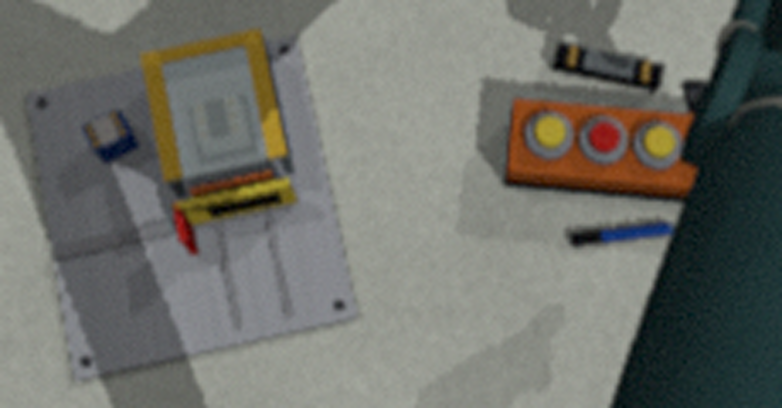

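The top view shows the guard shut with its tab at (185,228) where predicted. The contactor stands in the hood and the bystanders are in place. The wrist view shows the TCP over green, within 2 mm of its centre. I'll press it.

Request:
jog_arm(rows=[[0.045,0,-0.001,0,0,0,0],[0.078,0,-0.001,0,0,0,0],[0.084,0,-0.001,0,0,0,0],[0.087,0,-0.001,0,0,0,0],[0.089,0,-0.001,0,0,0,0],[0.091,0,-0.001,0,0,0,0],[0.093,0,-0.001,0,0,0,0]])

```text
time: 14.95
tool_pos: [0.5738, -0.2661, 0.0803]
tcp_rot: [-0.109, 1.563, 0.111]
wrist_force: [0.3, -0.6, 3.2]
width: -0.002
```

Request:
jog_arm(rows=[[0.001,0,0,0,0,0,0],[0.002,0,0,0,0,0,0]])

```text
time: 15.15
tool_pos: [0.5743, -0.2664, 0.0795]
tcp_rot: [-0.11, 1.562, 0.11]
wrist_force: [-0.9, 1.0, 2.9]
width: 0.0
```

Request:
jog_arm(rows=[[0.001,0,0,0,0,0,0],[0.002,0,0,0,0,0,0]])

```text
time: 15.35
tool_pos: [0.5743, -0.2664, 0.0778]
tcp_rot: [-0.11, 1.562, 0.11]
wrist_force: [-0.6, 0.3, 3.9]
width: 0.002
```

Request:
jog_arm(rows=[[0.001,0,0,0,0,0,0],[0.002,0,0,0,0,0,0]])

```text
time: 15.55
tool_pos: [0.5744, -0.2665, 0.076]
tcp_rot: [-0.11, 1.561, 0.11]
wrist_force: [-2.0, 1.1, 8.0]
width: 0.004
```

Request:
jog_arm(rows=[[0.001,0,0,0,0,0,0],[0.002,0,0,0,0,0,0]])

```text
time: 15.75
tool_pos: [0.5744, -0.2665, 0.0758]
tcp_rot: [-0.11, 1.562, 0.111]
wrist_force: [-6.3, 2.9, 18.6]
width: 0.001
```

Request:
jog_arm(rows=[[0.001,0,0,0,0,0,0],[0.003,0,0,0,0,0,0],[0.004,0,0,0,0,0,0]])

```text
time: 16.05
tool_pos: [0.5745, -0.2665, 0.0756]
tcp_rot: [-0.11, 1.562, 0.111]
wrist_force: [-11.5, 6.0, 28.1]
width: -0.003
```

Bottomed out: TCP z is 0.0756 and the force reached 28 N, well past the 5 N spring. Releasing straight up.

Request:
jog_arm(rows=[[-0.01,0,0,0,0,0,0],[-0.05,0,0,0,0,0,0],[-0.1,0,0,0,0,0,0],[-0.13,0,0,0,0,0,0],[-0.13,0,-0.05,0,0,0,0],[-0.13,0,-0.1,0,0,0,0],[-0.13,0,-0.1,0,0,0,0],[-0.13,0,-0.1,0,0,0,0]])

```text
time: 16.85
tool_pos: [0.4738, -0.2808, 0.2045]
tcp_rot: [-0.108, 1.562, 0.11]
wrist_force: [0.2, 0.5, -0.3]
width: 0.003
```

```bash
python3 - <<'E'
from h import *
st()
i=imaging.read_camera("scene")[100:290,140:400]; cv2.imwrite("pics/s5.png",cv2.resize(i,None,fx=3,fy=3,interpolation=cv2.INTER_CUBIC))
E
```

```text
t 16.85 TCP world [ 0.4738 -0.2808  0.2045] station -0.1742 -0.5025 F [ 0.2  0.5 -0.3] w 0.003 yawz 0.1388 xdir [ 0.006  0.001 -1.   ]
```

View pics/s5.png

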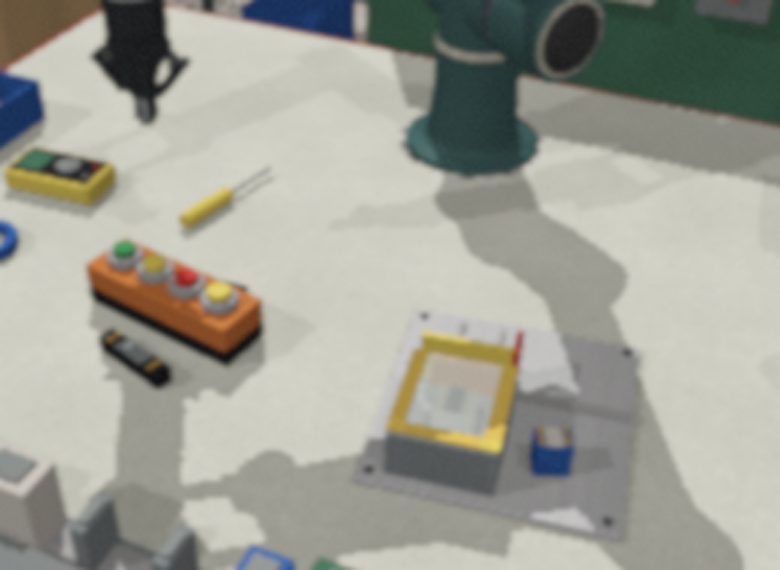

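The green button is back up at (124,250), the guard is shut at (470,350), and the contactor is upright in the hood at (455,400). The arm is clear of everything, so I'm handing the job in.

```bash
python3 -c "
from workcell import finish_job; print(finish_job())"
```

```text
the job is handed in; nothing more can be done
None
```

I pushed the carriage home, shut the guard by its red tab, pressed the green button and let it go, then handed the job in at about 17 s. `finish_job()` reports no verdict.

- **Carriage:** it stopped dead at the expected position to within about 0.5 mm, at roughly 12 N. The contactor is upright in the hood in every later picture.
- **Guard:** force climbed to about 10 N at the stop. The tip still crept about 1.5 mm there as the tool tilted slightly. The tab sits at its shut position in both the wrist and top pictures, to about 2 mm, so that is how precisely I know it is shut.
- **Start button:** it bottomed out about 6 mm below its released height. Force reached 28 N, well past the 5 N spring, and the button is back up in the last picture.
- **Everything else:** nothing I could see in the last pictures had been moved. The arm was clear of the bench, reading under 1 N.

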